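# Index the sample carousel by one turn of its hand wheel

## Task

Move the sampler's carousel on by one tube: with your fingertips push the hand wheel round clockwise (seen from above, as the arrow shows) by its red upright handle through exactly one turn, so that the handle comes back beside the red mark and stops there, without running past it or turning the wheel backwards. Then press the green key on the little pod fully down, let it come up, and finish clear of everything. Only push: do not take the handle between the fingers, do not push the carousel itself, and leave the vials, bottle, jar and rack where they stand.

Things in the scene. Friction and masses are not known exactly. Their poses are not given: they have to be found in the camera images.
- unit: The sampler: a white low box with grey top, 220 x 420 x 45 mm, fixed to the table. Origin on the table under the wheel axis; its own +y runs along its length to the carousel, whose axis is 215 mm away; the box reaches from y = -110 to +310 mm and x = -110 to +110 mm. z up. Its place and yaw differ each time.
- wheel_axis (a point): Point on the upright axis of the hand wheel, at the height of the top of its rim (93 mm above the table). The wheel lies flat: black rim, round section 16 mm thick, centre-line radius 70 mm (outside diameter 156 mm), three aluminium spokes and a hub that reaches 2 mm above the rim top. The wheel moves stiffly (about 3 N at the handle) and stays where it is left.
- handle: The red upright handle standing on the rim at the end of one spoke, 70 mm from the wheel axis: a round knob 50 mm tall, 26 mm in diameter (20 mm at the foot and the top), a sleeve that spins freely on its own upright pin, which is fixed to the wheel. Origin at the centre of its foot, on top of the rim; z up.
- handle_mid (a point): Centre of the red handle, 25 mm above the rim top (118 mm above the table).
- index_mark (a point): The red bar (22 x 10 mm, 3 mm proud) on the sampler's grey top just outside the rim, 93 mm from the wheel axis, 48 mm above the table. At the start the handle stands beside it, on the line from the wheel axis to the mark. A black arrow beside it shows the way to turn.
- wheel (a joint): Angle of the hand wheel in rad: 0 at the start with the handle at the mark, growing clockwise seen from above; 6.283 after one turn. Range -0.8 to 7.4.
- carousel: The sample carousel: aluminium disc of 72 mm radius with eight capped tubes (16 mm caps, 50 mm from its axis, tops 125 mm above the table). Geared to the wheel: one turn of the wheel moves it on by an eighth of a turn. Origin on its axis, 45 mm above the table.
- key_top (a point): Centre of the top face of the round green key (34 mm in diameter) in a black collar (46 mm in diameter) on the white pod (90 x 90 x 30 mm, fixed to the table, place differs each time). The top is 46 mm above the table and 11 mm above the collar. Pressed straight down; travel 6 mm, fully down takes about 4 N; it springs back.
- key (a joint): Travel of the green key in m: 0 up, 0.006 fully down.
- vial_a_center (a point): Loose vial with blue cap, 24 mm in diameter, 44 mm tall, standing on the sampler's top between wheel and carousel; this point is its centre.
- vial_b_center (a point): Loose vial with red cap, same size, standing on the table; this point is its centre.
- bottle: Loose white reagent bottle, 60 mm in diameter, 90 mm tall, on the table. Origin at the centre of its underside.
- jar: Loose amber jar, 60 mm in diameter, 70 mm tall, on the table. Origin at the centre of its underside.
- rack: Loose blue tube rack with capped tubes, 70 x 170 mm, 87 mm tall. Origin at the centre of its underside.

How it is judged:
On the way, in this order (a step that is already met when the one before it is completed fails the run):
1. the fingers push the handle past a quarter turn (value of joint wheel between 1.2 and 2 rad and contact force between the fingers and handle above 0.3 N).
2. the fingers push the handle past half a turn (value of joint wheel between 2.75 and 3.55 rad and contact force between the fingers and handle above 0.3 N).
3. the fingers push the handle past three quarters of a turn (value of joint wheel between 4.3 and 5.1 rad and contact force between the fingers and handle above 0.3 N).
4. the handle is back at the mark after one turn, at rest (value of joint wheel between 6.123 and 6.443 rad and velocity of joint wheel between -0.05 and 0.05 rad/s), for 0.2 s.
5. the green key is pressed fully down (value of joint wheel between 6.123 and 6.443 rad and value of joint key above 0.0045 m).
At the end, for the whole second after the job is handed in: The wheel stands one turn (6.283 rad, within 0.16 rad) clockwise from its start and is at rest, the green key has been pressed and is up again, and every loose thing is within 20 mm of where it stood (all of step 4 and value of joint key below 0.0015 m and distance of each of vial_a_center, vial_b_center, bottle, jar, rack from where it was at the start of the episode below 0.02 m); the robot touches nothing.
It fails at once if the wheel runs past the mark, or is turned backwards, by more than 0.3 rad (value of joint wheel above 6.583 rad or value of joint wheel below -0.3 rad).
It fails at once if the handle is taken between the fingers (touched while the grasp point is within 10 mm of its axis) (contact force between the fingers and handle above 1 N and horizontal distance between the grasp point and handle_mid below 0.01 m).
It fails at once if the key is pressed before the turn is complete (value of joint key above 0.004 m and value of joint wheel below 6.123 rad).
It fails at once if the carousel is pushed directly, with more than 2 N (contact force between any of the arm, the fingers and carousel above 2 N).
It fails at once if a vial, the bottle, jar or rack is lifted, knocked or moved by more than 20 mm (distance of any of vial_a_center, vial_b_center, bottle, jar, rack from where it was at the start of the episode above 0.02 m).
It also fails if it takes over 72 s, if anything falls off the work surface, if the arm or the gripper's body presses on something with over 40 N, if the wrist force passes 120 N, or if a joint passes its speed limit or range.

## Robot

A 7-joint arm with a two-finger parallel gripper is mounted at the origin on the work surface. World frame = base frame: x ahead of the robot, y to its left, z up, the work surface at z = 0. Lengths are in m, angles in rad, forces in N, time in s.
With the tool pointing down it reaches from about 0.35 to 0.9 m from the base axis. Payload 19.9 kg.
Tool frame: the origin (TCP) lies between the finger pads; the fingertips stand 19 mm ahead of it and the grasp point (between the pads) is the TCP; z points along the fingers, y is the line along which they close (so a half turn about z gives the same grasp; the last joint's range is limited). The gripper opens to 94 mm and grips with 3 to 60 N. Pads are 16 mm wide; open, the fingers measure 119 mm over their backs; the gripper's body (75 mm by 177 mm) begins 78 mm behind the grasp point.
Start: joints at [-1.379, 0.417, -0.01, 1.614, 0.005, 1.111, -0.053], TCP at [0.144, 0.608, 0.224] pointing down, gripper open.
Joint ranges: [-2.81, 2.81], [-0.39, 2.02], [-1.27, 1.25], [0.06, 2.57], [-1.19, 4.33], [0.19, 2], [-2.82, 2.82]. Speed limits (rad/s): [1.89, 1.89, 2.39, 2.39, 3.01, 3.01, 3.01].

## Interface

Orientations are given as a 3x3 rotation matrix whose columns are the frame's x, y, z axes.
In Python, from rig import robot gives the robot as it stands. Calls block until the motion is done:
- robot.move_ptp(position, orientation): joint-space move of the TCP to a pose.
- robot.move_linear(position, velocity=0.15, frame=None, threshold=None): straight line of the TCP; frame=None keeps the orientation; velocity is the mean speed in m/s. With threshold (N) it stops when the force on the tool has changed by that much, and returns True; else False.
- robot.goto_joints(angles): joint-space move.
- robot.gripper_to(opening): finger opening in m; the grip force is fixed at half the most; returns when the fingers have stopped.
- robot.pause(seconds).
- robot.ik(position, orientation): joint angles nearest the present ones, or None.
- robot.get_state(): the state.
- robot.grab_frame(name): name is "scene" or "top" or "wrist"; returns the picture (420x560x3 uint8, red, green, blue); there is no depth.
- robot.camera_info(name): a dict with "fx", "fy", "cx", "cy" (pixels), "dist" ([k1, k2, p1, p2, k3] as OpenCV has them; the pictures are not rectified), "rvec" (rotation vector, rad) and "tvec" (3), from world to camera coordinates, as OpenCV has them. Camera axes: x right, y down, z forward; pixel columns grow to the right and rows downward; lengths in m; the calibration is good to about 2 mm. A picture is of the moment at which its call begins: read the wrist's pose just before it. camera_info takes no time and is no camera call; for the wrist camera it gives the pose at the moment of the call.
A pose or a line that the arm cannot do raises robot.PlanningError and nothing moves.
- robot.sign_off(): hands the job in; it is judged then, once.
The state is a dict: "time": time; "qpos": joint angles; "joint_vel": joint speeds; "effort": joint torques, N m; "ee_pos": TCP position; "tool_rot": TCP orientation; "force": force on the tool from outside, world axes, zero at the start; "moment": the same for the moment, N m; "opening": finger opening in m; "grasp_force": force on a finger pad.
Only numpy, scipy, OpenCV 4.12 (cv2) and the standard library are available. Lean on these libraries where they do the work, as an engineer would, in place of code of your own. Each camera call takes 0.05 s, during which the arm holds its last target. There are 200 camera calls.

## Working session

There is one attempt and no reset: what is moved stays moved. The work goes in short steps, each a Python script; the robot and the scene stay as the last script left them, time stands still between calls to the robot, and variables do not carry over. Pictures are saved under pics/ and viewed, at most 10 in all, crops included, and the job is handed in when it is done.

```bash
mkdir -p pics; ls; cat > h.py <<'E'
import numpy as np, cv2
from rig import robot
def px2w(ci,u,v,z):
    K=np.array([[ci["fx"],0,ci["cx"]],[0,ci["fy"],ci["cy"]],[0,0,1]])
    p=cv2.undistortPoints(np.array([[[u,v]]],float),K,np.array(ci["dist"],float))[0,0]
    R=cv2.Rodrigues(np.array(ci["rvec"],float))[0]; t=np.array(ci["tvec"],float).ravel()
    c=-R.T@t; d=R.T@np.array([p[0],p[1],1]); return c+d*(z-c[2])/d[2]
def w2px(ci,P):
    K=np.array([[ci["fx"],0,ci["cx"]],[0,ci["fy"],ci["cy"]],[0,0,1]])
    return cv2.projectPoints(np.array(P,float).reshape(-1,1,3),np.array(ci["rvec"],float),np.array(ci["tvec"],float),K,np.array(ci["dist"],float))[0][:,0]
E
python3 - <<'E'
from h import *
for n in("top","scene"):
    f=robot.grab_frame(n); cv2.imwrite(f"pics/{n}0.png",cv2.cvtColor(f,cv2.COLOR_RGB2BGR))
    ci=robot.camera_info(n);R=cv2.Rodrigues(np.array(ci["rvec"],float))[0];print(n,ci["fx"],-R.T@np.ravel(ci["tvec"]),R.round(2).tolist())
s=robot.get_state();print(s["time"],s["ee_pos"],np.round(s["tool_rot"],3).tolist(),s["opening"])
E
```

```text
pics
top 416.486458438751 [0.40721796 0.10974463 1.36938919] [[0.01, -1.0, 0.01], [-1.0, -0.01, -0.07], [0.07, -0.01, -1.0]]
scene 432.90156492918914 [ 1.28970016 -0.46583167  1.21847587] [[0.61, 0.79, -0.01], [0.59, -0.46, -0.66], [-0.53, 0.4, -0.75]]
0.1 [0.1441121  0.60784128 0.22392491] [[-0.973, 0.231, -0.0], [0.231, 0.973, -0.001], [-0.0, -0.001, -1.0]] 0.09403918063194429
```

View pics/top0.png

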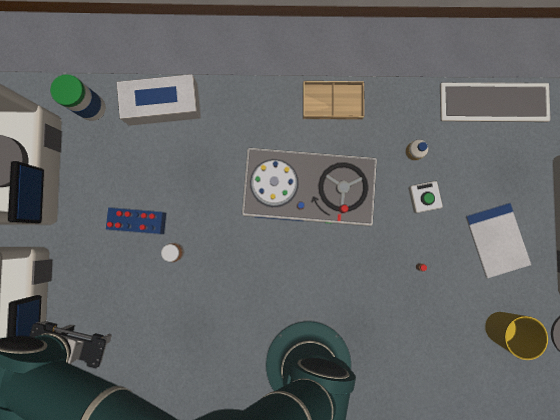

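View pics/scene0.png

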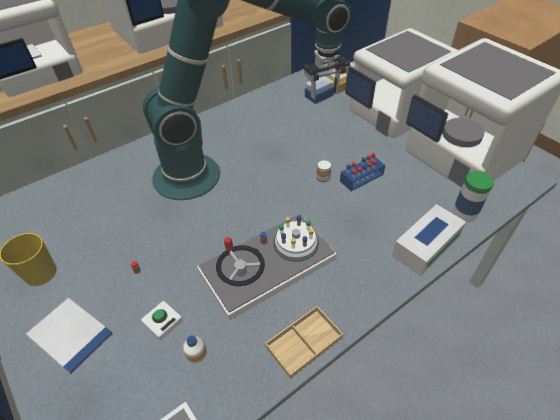

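The top view shows the wheel at about (343,187), handle (345,209), mark (340,217), carousel (274,182), key (428,198), blue vial (301,205), red vial (422,267) and bottle (418,149). I'll enlarge this area.

```bash
python3 - <<'E'
import cv2
f=cv2.imread("pics/top0.png")
cv2.imwrite("pics/c1.png",cv2.resize(f[135:235,240:400],None,fx=5,fy=5,interpolation=cv2.INTER_CUBIC))
cv2.imwrite("pics/c2.png",cv2.resize(f[130:290,390:460],None,fx=3.7,fy=3.7,interpolation=cv2.INTER_CUBIC))
E
```

```text
(no output)
```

View pics/c1.png

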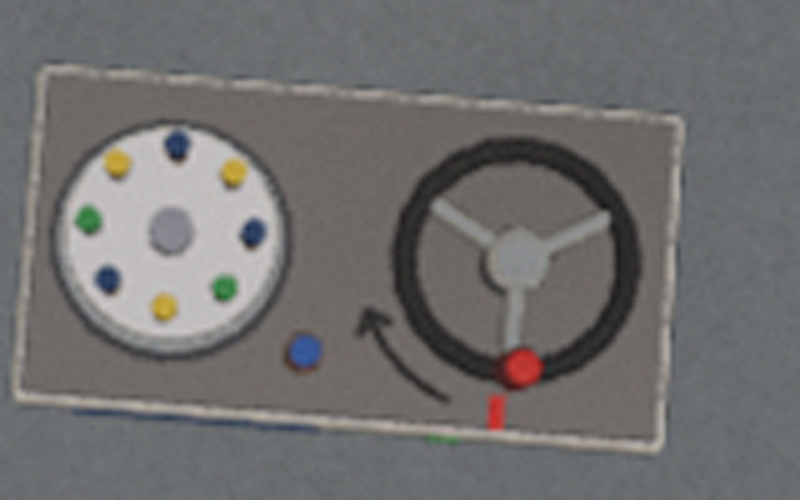

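View pics/c2.png

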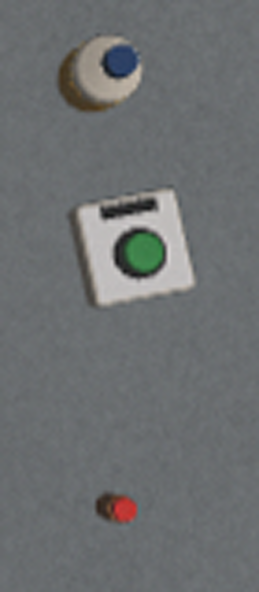

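The first crop shows the hub at crop (516,261), handle top (522,368), mark (497,412), vial a cap (304,351) and the box corners (43,66), (683,118), (660,449), (15,401). The second shows the key at (144,253), red vial (124,510) and bottle cap (121,60).

```bash
python3 - <<'E'
from h import *
ci=robot.camera_info("top")
def q(U,V,z,s=5,o=(240,135)): return px2w(ci,o[0]+(U+.5)/s-.5,o[1]+(V+.5)/s-.5,z)
hub=q(516,261,.095);rim=q(516.5,261,.085);ht=q(522,368,.143);mk=q(497,412,.048);va=q(304,351,.089)
C=np.array([q(*p,.045) for p in[(43,66),(683,118),(660,449),(15,401)]])
k=lambda U,V,z:q(U,V,z,3.7,(390,130))
print("hub",hub,"rim",rim,"handle",ht,"mark",mk,"va",va)
print("corners",C.round(4).tolist(),[np.linalg.norm(C[i]-C[i-1]).round(4) for i in range(4)])
# local corners: TL=(y310, far), far=+x or -x
e=(C[0]+C[3]-C[1]-C[2])[:2];e/=np.linalg.norm(e); ax=C.mean(0)[:2]-0.1*e
print("ey",e,"axis",ax,"r handle",np.linalg.norm((ht-hub)[:2]),"r mark",np.linalg.norm((mk-hub)[:2]),np.linalg.norm(mk[:2]-ax))
for p in(ht,mk,va):
    d=p[:2]-hub[:2];print(np.degrees(np.arctan2(d[1],d[0])),np.linalg.norm(d))
print("carous",hub[:2]+.215*e,q(171,231,.1),"key",k(144,253,.046),"vb",k(124,510,.044),"bottle",k(121,60,.09))
s=robot.camera_info("scene")
P=np.array([hub,ht,mk,va,k(144,253,.046),k(124,510,.044)]);print(w2px(s,P).round(1).tolist())
E
python3 - <<'E'
import cv2
f=cv2.imread("pics/scene0.png")
cv2.imwrite("pics/s1.png",cv2.resize(f[200:350,120:320],None,fx=4,fy=4,interpolation=cv2.INTER_CUBIC))
E
```

```text
hub [ 0.55874547 -0.09967201  0.095     ] rim [ 0.55993653 -0.10162616  0.085     ] handle [ 0.48945378 -0.09499633  0.143     ] mark [ 0.46768914 -0.09478769  0.048     ] va [0.50274174 0.03057242 0.089     ]
corners [[0.6888, 0.1962, 0.045], [0.658, -0.2159, 0.045], [0.4449, -0.199, 0.045], [0.473, 0.2117, 0.045]] [np.float64(0.2164), np.float64(0.4133), np.float64(0.2138), np.float64(0.4116)]
ey [0.07137647 0.99744945] axis [ 0.55902626 -0.10149426] r handle 0.06944925803880501 r mark 0.09118722991487532 0.09158300594663334
176.13963732570102 0.06944925803880501
176.92956105452973 0.09118722991487532
113.2671920403704 0.14177456820030765
carous [0.57409141 0.11477962] [0.57524896 0.11306126 0.1       ] key [ 0.53028358 -0.3816757   0.046     ] vb [ 0.30986272 -0.36072459  0.044     ] bottle [ 0.68927707 -0.34909441  0.09      ]
[[239.4, 262.0], [227.2, 238.4], [226.9, 252.0], [262.6, 232.9], [157.9, 312.5], [133.4, 262.5]]
```

View pics/s1.png

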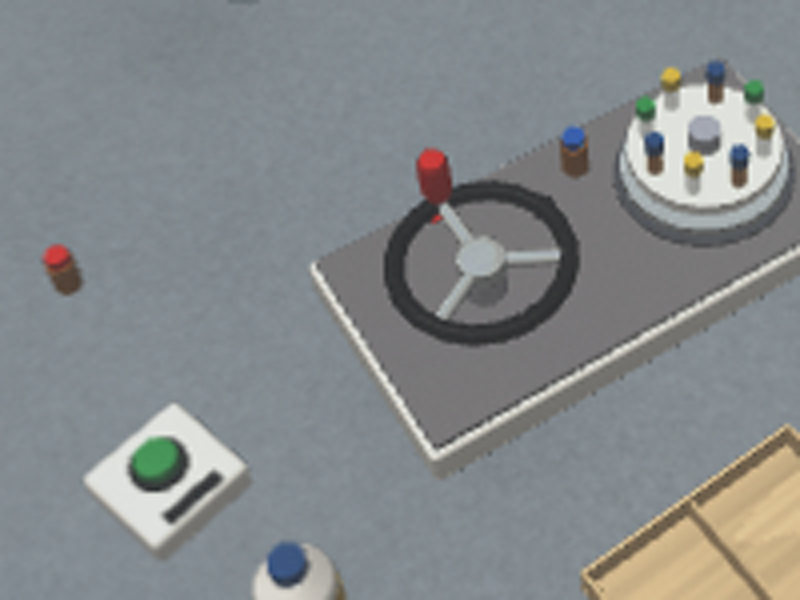

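Both views agree within a few mm: hub to handle measures 69 mm, hub to mark 91 mm, and the box 412 x 215 mm. I'll push with closed fingers at a fixed yaw, and record the first-contact pose so I can return to exactly that pose after one turn.

```bash
cat >> h.py <<'E'
C=np.array([.559,-.1005]); TH0=np.radians(176.3); Z=.125
Rd=np.array([[0,1,0],[1,0,0],[0,0,-1.]])
def on(a,z=Z,r=.07): return np.array([C[0]+r*np.cos(a),C[1]+r*np.sin(a),z])
E
python3 - <<'E'
from h import *
bad=[a for a in range(0,360,15) if robot.ik(on(np.radians(a)),Rd) is None];print("bad",bad)
robot.gripper_to(0.0)
a=TH0+np.radians(36)
robot.move_ptp(on(a,.24),Rd)
robot.move_linear(on(a),.1)
s=robot.get_state();print(s["time"],s["ee_pos"],s["qpos"],s["force"],s["opening"])
p=on(a); ys=[]
hit=robot.move_linear(on(TH0+.2),.02,threshold=1.5)
s=robot.get_state();d=s["ee_pos"][:2]-C
print(hit,s["time"],s["ee_pos"],s["force"],"lag",np.arctan2(d[1],d[0])%6.2832-TH0,"r",np.hypot(*d))
f=robot.grab_frame("top");cv2.imwrite("pics/t1.png",cv2.cvtColor(cv2.resize(f[135:235,240:400],None,fx=5,fy=5,interpolation=cv2.INTER_CUBIC),cv2.COLOR_RGB2BGR))
E
```

```text
bad []
5.725 [ 0.5001273  -0.13797962  0.12548438] [-0.5186756   0.51251224  0.9272214   1.9886584  -0.52574253  0.89810028
  0.68802045] [-0.11824477 -0.06163062  0.03084158] 0.00041699956259762776
True 6.75 [ 0.49222137 -0.11734353  0.12482474] [ 0.41710565  0.4888499  -0.55301311] lag 0.3116675980691954 r 0.06887009062705175
```

Contact came at 21.3 mm, as expected. Now I'll go round and stop short of the end.

```bash
python3 - <<'E'
from h import *
a0=TH0+.31
for i,k in enumerate(np.arange(15,346,15)):
    robot.move_linear(on(a0-np.radians(k)),.045)
    if i%3==2:
        s=robot.get_state();t=a0-np.radians(k);print(k,round(s["time"],2),"tang",s["force"][:2]@[np.sin(t),-np.cos(t)],s["force"].round(1),(s["ee_pos"]-on(t)).round(4))
f=robot.grab_frame("scene");cv2.imwrite("pics/s2.png",cv2.cvtColor(cv2.resize(f[200:350,120:320],None,fx=4,fy=4,interpolation=cv2.INTER_CUBIC),cv2.COLOR_RGB2BGR))
E
```

```text
45 8.47 tang 0.7050464810376427 [-0.   0.8  0. ] [ 0.0001  0.0004 -0.    ]
90 10.15 tang 0.04099818731907266 [-0.2  0.8 -0.5] [ 0.0003 -0.0001 -0.    ]
135 11.82 tang -0.5652698909585261 [-0.6  0.1 -1.3] [ 0.0002 -0.0003  0.    ]
180 13.5 tang -0.06506137775339062 [ 0.6  0.2 -0.3] [-0.     -0.0006  0.    ]
225 15.18 tang -0.07843024370641173 [ 0.3 -0.1  0.7] [-0.     -0.0003  0.0001]
270 16.85 tang -0.08411097545475649 [0.  0.3 0.2] [-0.0003  0.      0.    ]
315 18.52 tang 1.205049380508355 [-0.8  1.1 -0.4] [-0.0002  0.0004 -0.    ]
```

View pics/s2.png

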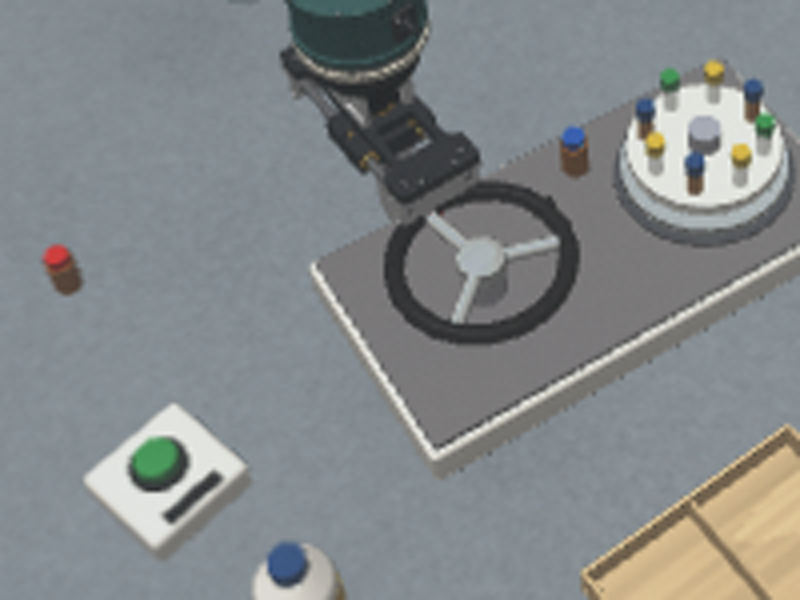

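The wheel is about 15° short of the start (spoke ends at (432,215), (555,242), (458,318)), and the carousel has nearly moved on one tube. I'll finish slowly, back off, rise and check.

```bash
python3 - <<'E'
from h import *
a0=TH0+.31
robot.move_linear(on(a0-np.radians(353)),.03)
robot.move_linear(on(a0-np.radians(360)),.012)
robot.pause(.3); print(robot.get_state()["force"])
robot.move_linear(on(TH0+np.radians(36)),.04)
robot.move_linear(on(TH0+np.radians(36),.22),.12)
robot.move_ptp([.530,-.382,.16],Rd)
print(robot.get_state()["time"])
f=robot.grab_frame("scene");cv2.imwrite("pics/s3.png",cv2.cvtColor(cv2.resize(f[200:350,120:320],None,fx=4,fy=4,interpolation=cv2.INTER_CUBIC),cv2.COLOR_RGB2BGR))
f=robot.grab_frame("top");cv2.imwrite("pics/t3.png",cv2.cvtColor(cv2.resize(f[135:235,240:400],None,fx=5,fy=5,interpolation=cv2.INTER_CUBIC),cv2.COLOR_RGB2BGR))
E
```

```text
[ 0.89563512 -0.73998356 -0.74018943]
23.9667
```

View pics/s3.png

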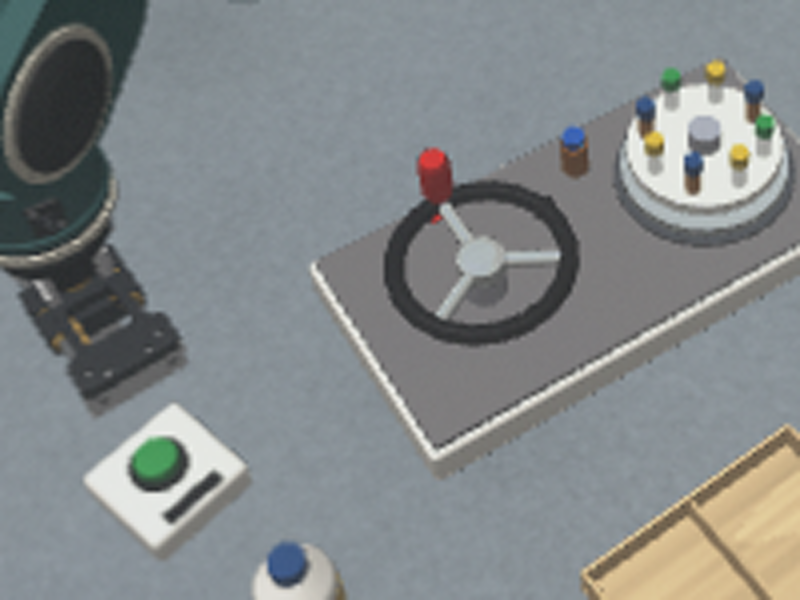

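View pics/t3.png

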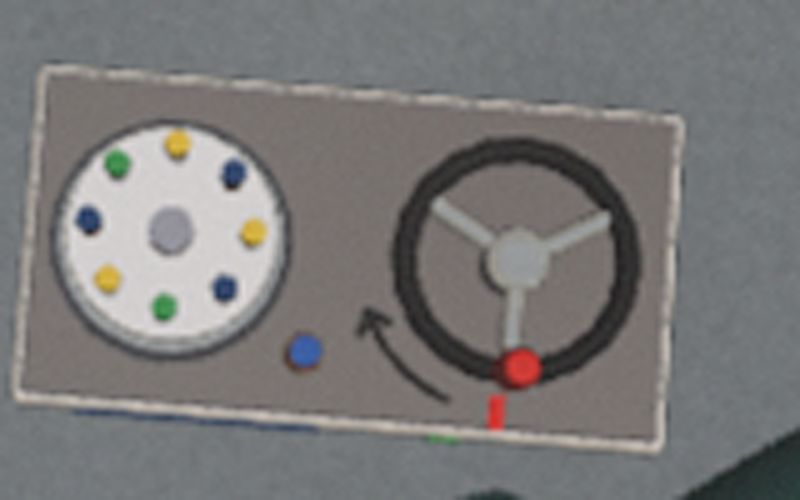

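The handle is back at (520,368), against (522,368) at the start, and the carousel has moved on one tube with vial a undisturbed. Now the key.

```bash
python3 - <<'E'
from h import *
robot.move_linear([.530,-.382,.075],.08)
print(robot.get_state()["ee_pos"],robot.get_state()["force"])
h=robot.move_linear([.530,-.382,.055],.012,threshold=12)
s=robot.get_state();print(h,s["time"],s["ee_pos"],s["force"])
robot.pause(.3);s=robot.get_state();print(s["ee_pos"],s["force"])
robot.move_linear([.530,-.382,.2],.1)
robot.pause(.5);print(robot.get_state()["time"],robot.get_state()["force"])
f=robot.grab_frame("scene");cv2.imwrite("pics/s4.png",cv2.cvtColor(cv2.resize(f[180:370,110:350],None,fx=3.3,fy=3.1,interpolation=cv2.INTER_CUBIC),cv2.COLOR_RGB2BGR))
E
```

```text
[ 0.53020883 -0.38220948  0.07551366] [-0.57676827 -0.13804406 -0.38466249]
True 26.5167 [ 0.53000308 -0.38206383  0.05905468] [-1.6361845   2.55352046 13.06095745]
[ 0.53001103 -0.38206873  0.05908317] [-2.13857417  2.42347293 11.64536008]
28.8833 [-0.19728639  0.12327931 -1.05454694]
```

View pics/s4.png

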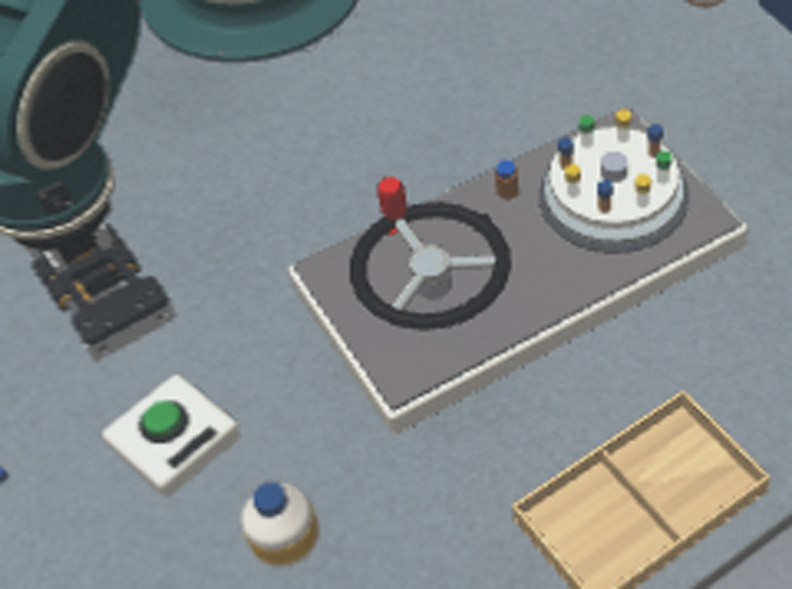

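The key bottomed out at tip height 40 mm (5.9 mm travel, 12 N) and is up again at (163,420). The handle is at the mark, and the arm is clear.

```bash
python3 -c "
from rig import robot
print(robot.sign_off())"
```

```text
the job is handed in; nothing more can be done
None
```

I pushed the wheel through one clockwise turn so the handle is back at the mark, pressed the green key fully down and let it spring up, and handed the job in with the arm clear at about 29 s; sign-off returned no verdict.

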